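# Fold out the press handle and screw the press down on a glued-up game tray

### The arm

A 6-joint arm with a two-finger parallel gripper is mounted at the origin on the work surface. World frame = base frame: x ahead of the robot, y to its left, z up, the work surface at z = 0. Lengths are in mm, angles in degrees, forces in N, time in s.
With the tool pointing down it reaches from about 400 to 925 mm from the base axis. Payload 3.4 kg.
Tool frame: the origin (TCP) lies midway between the tips of the shut fingers; the grasp point (between the pads) lies 19 mm behind it (pinch_z is the distance from the TCP to the grasp point, in mm); z points along the fingers, y is the line along which they close (so a half turn about z gives the same grasp; the last joint's range is limited). The gripper opens to 85 mm and grips with 20 to 120 N. Pads are 22 mm wide; open, the fingers measure 114 mm over their backs; the gripper's body (76 mm by 85 mm) begins 54 mm behind the grasp point. The pads swing forward as they close: fully open they stand 13 mm farther back than shut.
Start: joints at [-67.523, 17.578, 86.31, -0, 76.112, -4.211], TCP at [258.232, -513.758, 231.305] pointing down, gripper open.
Joint ranges: [-179.03, 179.03], [-60, 130.46], [8.19, 133.38], [-81.62, 261.62], [5.75, 156.47], [-153.77, 153.77]. Speed limits (degrees/s): [147.25, 147.25, 180, 180, 180, 180].

### API

Orientations are given as a 3x3 rotation matrix whose columns are the frame's x, y, z axes.
In Python, from cell import observe, get_image, get_calibration, job_done, pinch_z gives the robot as it stands.
- The arm moves only by the shell command python3 -m crank 'ROWS' [FORCE]. ROWS is JSON, a list of rows, each an object of numbers: "tx", "ty", "tz": the shift along the tool's x, y, z in cm; "yaw": the turn about the tool's z in rad; "gripper": the finger opening in cm, from 0 to 8.54. A call has 1 to 20 rows; each row is the pose to reach, as a shift and turn from the pose commanded when the call began, along the tool's axes at that moment; what a row does not reach only later rows make up. A row lasts 1/8 s, in which the tool goes at most 62.5 mm and 10.7 degrees, less where a joint would pass 70% of its speed; a pose out of reach is approached as far as the arm can. A call with a gripper value outside its range is refused whole. The fingers move at their own pace and stop on an object; FORCE is the grip in N (left out, the last holds). Time passes only in rows, so rows that repeat a pose let the fingers close. It gives the time, the measured TCP pose, the force, the opening and the grip force at its end, in the units of the state.
- observe(): the state, without advancing time (a new reading comes with each control period).
- get_image(name): name is "scene" or "top" or "wrist"; returns (picture, depth): 400x640x3 uint8, red, green, blue; 400x640 float32, mm along the optical axis (not along the pixel's ray), 0 where there is no reading.
- get_calibration(name): a dict with "mtx" (3x3 intrinsics, pixels), "origin" and "orientation" of the camera in the world; the wrist camera has in their place "tool_from_camera" (4x4, takes a point from camera to tool coordinates, whose origin is the TCP and whose axes are the flange's). Camera axes: x right, y up, looking along -z (the intrinsics and any distortion apply to the point x, -y, -z); pixel columns grow to the right and rows downward; lengths in mm; the calibration is good to about 2 mm. A picture is of the moment at which its call begins: read the wrist's pose just before it. get_calibration takes no time and is no camera call.
- job_done(): hands the job in; it is judged then, once.
The state is a dict: "time": time; "joint_pos": joint angles; "dq": joint speeds; "tau": joint torques, N m; "position": TCP position; "orientation": TCP orientation; "contact_force": force on the tool from outside, world axes, zero at the start; "moment": the same for the moment, N m; "opening": opening from 0.0 (shut) to 1.0 (fully open); "finger_force": force on a finger pad.
Only numpy, scipy, OpenCV 4.12 (cv2) and the standard library are available. Lean on these libraries where they do the work, as an engineer would, in place of code of your own. Each camera call takes 0.05 s, during which the arm holds its last target. There are 200 camera calls.

### The job

The glued-up game tray is lying ready in the screw press. Lift the press's folded crank handle up until it snaps fully upright, then wind it clockwise until the pressing plate bears snugly on the block in the tray: stop when the handle turns about half as heavily again as it did while the plate ran free, and do not over-tighten, or the tray is crushed. Let go with the handle still upright and the press left tight, and disturb neither the tray nor the other things on the bench.

Things in the scene. Friction and masses are not known exactly. Their poses are not given: they have to be found in the camera images.
- hub (a point): Centre of the crank's steel hub on top of the press screw, the upright screw axis, level with the arm's upper face. Frame: z up, x along the crank arm from the screw to the hinge. The flat arm (20 mm wide, 10 mm thick) stands clear above the press's cross beam: fingers may go 15 mm below its upper face anywhere.
- pivot (a point): Hinge of the folding handle, in the steel fork (26 mm wide) at the end of the crank arm: 100 mm out from the screw axis, 16 mm above the arm's upper face. The hinge axis is level and square to the arm. Frame as hub.
- grip_end (a point): Centre of the free end of the black plastic handle grip. The grip is a round bar, 24 mm thick, from 15 to 84 mm from the hinge, and spins freely on its own axis. Folded, it lies level on top of the arm (4 mm gap) and points back to the screw; working, it stands upright over the hinge.
- handle (a joint): Fold angle of the handle, rad: 0 folded along the arm, 1.571 standing upright (hard stop). A spring detent holds it at both ends: it takes about 0.25 N m about the hinge to lift it out (4 N at 60 mm), it tips over at half way and then springs to the upright stop by itself; about 0.2 N m would fold it in again.
- crank (a joint): Turn angle of the crank, rad, growing clockwise as seen from above, which lowers screw, crank and pressing plate together by 12 mm a full turn. Running free takes about 5 N at the handle (about half while held still); it stays where it is left, also under load. Pressing adds about 2 N at the handle for each 100 N on the block, which takes 0.2 to 0.4 rad.
- plate: Steel pressing plate under the screw, 110 x 150 x 13 mm, centre of its underside; z up. It slides up and down only. At the start it hangs between about 4 and 16 mm above the block in the tray.
- tray: Half of a wooden game box being glued up: frame 220 x 270 x 42 mm with a plywood pressing block (130 x 170 mm) in it, whose top stands about 50 mm above the origin (hand-cut, a millimetre or two either way). Origin: centre of the underside. It lies loose on a packing board on the press bed. Above 300 N its joints and inlays are crushed.
- spare_tray: Bystander: finished half of a game box, open, with coloured points, 200 x 250 x 42 mm, loose on the bench. Origin: centre of the underside.
- screwdriver: Bystander: yellow and black screwdriver lying on the bench, 160 mm long, 25 mm thick. Origin: underside, where the blade meets the handle.
- glue: Bystander: white closed jar of glue, 64 mm wide, 130 mm tall, standing on the bench. Origin: centre of the underside.

How it is judged (in metres and radians):
On the way, in this order (a step that is already met when the one before it is completed fails the run):
1. the handle stands fully upright, the plate still off the block (value of joint handle above 1.48 rad and contact force between plate and tray below 1 N), for 0.2 s.
2. with the handle upright, the plate is wound down until it bears on the block with more than 40 N (value of joint handle above 1.4 rad and contact force between plate and tray above 40 N), for 0.2 s.
At the end, for the whole second after the job is handed in: The pressing plate bears on the block in the tray with 40 to 220 N, the handle still stands upright (within 10 degrees), the crank is at rest, the tray has not shifted by 8 mm and the bystanders not by 20 mm (all of step 2 and contact force between plate and tray below 220 N and velocity of joint crank between -0.05 and 0.05 rad/s and distance of tray from where it was at the start of the episode below 0.008 m and distance of each of spare_tray, screwdriver, glue from where it was at the start of the episode below 0.02 m); the robot touches nothing.
It fails at once if the tray is crushed: the plate presses on it with more than 300 N (contact force between plate and tray above 300 N).
It fails at once if the tray is shifted by more than 10 mm (distance of tray from where it was at the start of the episode above 0.01 m).
It fails at once if a bystander is moved by more than 30 mm (distance of any of spare_tray, screwdriver, glue from where it was at the start of the episode above 0.03 m).
It also fails if it takes over 64 s, if anything falls off the work surface, if the arm or the gripper's body presses on something with over 40 N, if the wrist force passes 120 N, or if a joint passes its speed limit or range.

## Working session

There is one attempt and no reset: what is moved stays moved. The work goes in short steps, Python scripts to look and compute and a shell command to move; the robot and the scene stay as the last step left them, time stands still between calls to the robot, and variables do not carry over. Pictures are saved under pics/ and viewed, at most 12 in all, crops included, and the job is handed in when it is done.

```bash
ls; mkdir -p pics; python3 - <<'E'
from cell import *
import cv2,numpy as np
for n in ("scene","top"):
    p,d=get_image(n); cv2.imwrite(f"pics/{n}0.png",p[:,:,::-1]); np.save(f"pics/{n}0.npy",d)
    c=get_calibration(n); print(n,c)
print(pinch_z, get_calibration("wrist"))
print(observe())
E
```

```text
pics
scene {'mtx': array([[360.83203632,   0.        , 317.14231293],
       [  0.        , 360.83203632, 201.43129475],
       [  0.        ,   0.        ,   1.        ]]), 'origin': array([1224.94878752, -199.51819173, 1016.36615813]), 'orientation': array([[ 0.34666152, -0.71570411,  0.60629483],
       [ 0.937989  ,  0.26558457, -0.22280368],
       [-0.00156104,  0.64593533,  0.76339053]])}
top {'mtx': array([[402.0917323 ,   0.        , 313.53629983],
       [  0.        , 402.0917323 , 199.94176813],
       [  0.        ,   0.        ,   1.        ]]), 'origin': array([ 439.2115735 ,   41.30383621, 1255.72920591]), 'orientation': array([[-0.02387795,  0.99286678, -0.11681353],
       [-0.99970081, -0.02433409, -0.00247999],
       [-0.00530485,  0.11671937,  0.99315077]])}
18.700000000000003 {'mtx': array([[329.63392737,   0.        , 315.77807828],
       [  0.        , 329.63392737, 200.36011485],
       [  0.        ,   0.        ,   1.        ]]), 'tool_from_camera': array([[ 9.60307572e-04,  9.60027751e-01,  2.79903190e-01,
         7.07830506e+01],
       [ 9.99999530e-0
[... 341 characters left out ...]
    7.61100357e+01, -4.21313879e+00]), 'dq': array([ 0.0116787 , -0.07860058, -0.21471835,  0.02846279,  0.03986773,
       -0.0346932 ]), 'tau': array([-1.05952384e-05, -4.58529854e+01, -2.52607191e+01,  4.28245812e-05,
        5.49985605e-03, -1.94112118e-05]), 'position': array([ 257.98663574, -513.16807058,  230.47019328]), 'orientation': array([[ 8.93449948e-01,  4.49162217e-01, -7.02666237e-04],
       [ 4.49162747e-01, -8.93448352e-01,  1.69385715e-03],
       [ 1.33020642e-04, -1.82898808e-03, -9.99998319e-01]]), 'contact_force': array([-0.33818202, -0.08622764, -0.93556472]), 'moment': array([-0.00521026, -0.03256634, -0.04682228]), 'finger_force': 0.0, 'opening': 1.000489924062036}
```

View pics/scene0.png

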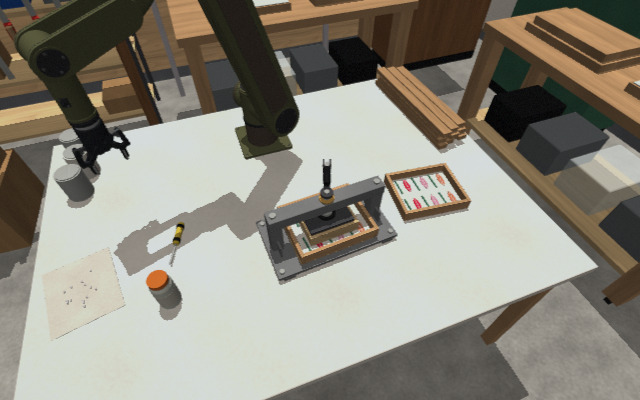

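View pics/top0.png

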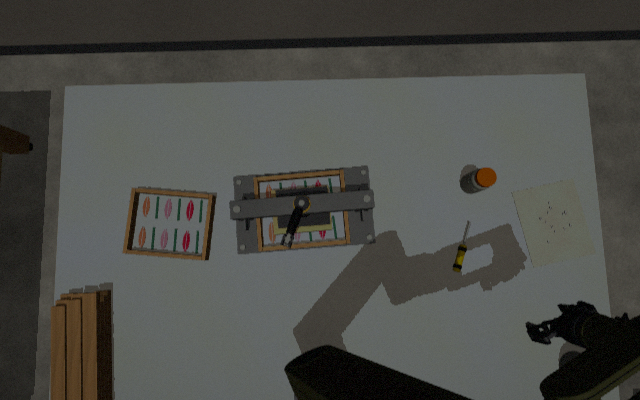

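The scene view shows the press in the middle with its crank pointing at the robot. In the top view the hub is at about (301,203), the handle runs to the fork at about (287,243), and the beam lies along the image rows. Next I'll crop the crank and use depth.

```bash
cat > h.py <<'E'
from cell import *
import cv2,numpy as np
def pts(n,d,pose=None):
    c=get_calibration(n); K=c["mtx"]
    v,u=np.mgrid[0:400,0:640]
    P=np.stack([(u-K[0,2])/K[0,0]*d,-(v-K[1,2])/K[1,1]*d,-d],-1)
    if n!="wrist": return P@np.array(c["orientation"]).T+c["origin"]
    T=c["tool_from_camera"]; P=P@T[:3,:3].T+T[:3,3]
    return P@pose[1].T+pose[0]
E
python3 - <<'E'
from h import *
p=cv2.imread("pics/top0.png"); d=np.load("pics/top0.npy"); P=pts("top",d)
c=cv2.convertScaleAbs(p[165:275,220:385],alpha=2)
cv2.imwrite("pics/topc.png",cv2.resize(c,None,fx=4.8,fy=4.8,interpolation=cv2.INTER_CUBIC))
for v,u in [(203,301),(203,304),(195,301),(210,298),(218,296),(225,293),(232,291),(238,289),(243,287),(246,291),(203,260),(203,350)]: print(v,u,P[v,u].round())
E
```

```text
203 301 [555.  77. 210.]
203 304 [555.  69. 208.]
195 301 [576.  76. 211.]
210 298 [534.  84. 237.]
218 296 [514.  90. 236.]
225 293 [497.  98. 233.]
232 291 [479. 103. 238.]
238 289 [464. 108. 232.]
243 287 [452. 115. 209.]
246 291 [444. 113.  75.]
203 260 [561. 188. 182.]
203 350 [555. -54. 177.]
```

View pics/topc.png

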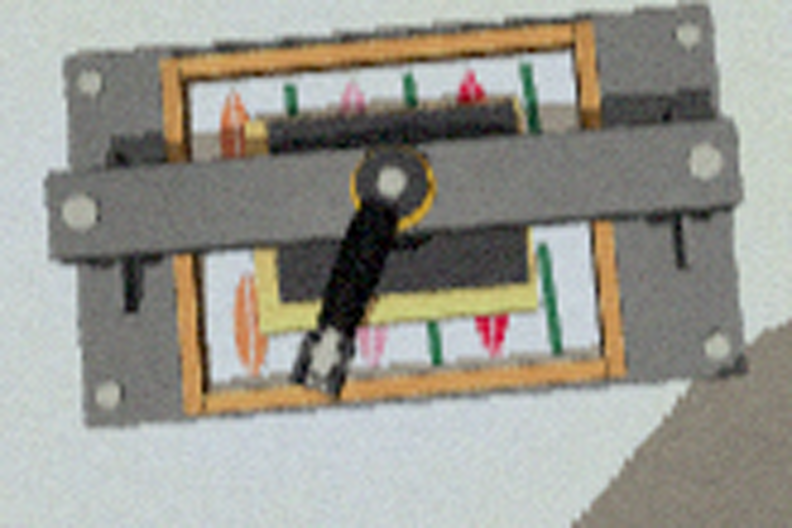

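The crop shows the hub screw at top-view pixel (301.7,202.5) and the fork at about (287.7,239). That puts the hub near (556,75,210) with the arm pointing along about (-0.94,0.34). The span comes out at about 102 mm against 100 mm given, so the fit is good. I'll hover with the tool x axis along the arm.

```bash
python3 -m crank '[{"tz":-6},{"tz":-11},{"tx":50.3,"ty":-42.2,"tz":-11,"yaw":-2.33},{"tx":50.3,"ty":-42.2,"tz":-11,"yaw":-2.33},{"tx":50.3,"ty":-42.2,"tz":-11,"yaw":-2.33},{"tx":50.3,"ty":-42.2,"tz":-11,"yaw":-2.33},{"tx":50.3,"ty":-42.2,"tz":-11,"yaw":-2.33},{"tx":50.3,"ty":-42.2,"tz":-11,"yaw":-2.33},{"tx":50.3,"ty":-42.2,"tz":-11,"yaw":-2.33},{"tx":50.3,"ty":-42.2,"tz":-11,"yaw":-2.33},{"tx":50.3,"ty":-42.2,"tz":-11,"yaw":-2.33},{"tx":50.3,"ty":-42.2,"tz":-11,"yaw":-2.33},{"tx":50.3,"ty":-42.2,"tz":-11,"yaw":-2.33},{"tx":50.3,"ty":-42.2,"tz":-11,"yaw":-2.33},{"tx":50.3,"ty":-42.2,"tz":-11,"yaw":-2.33},{"tx":50.3,"ty":-42.2,"tz":-11,"yaw":-2.33},{"tx":50.3,"ty":-42.2,"tz":-11,"yaw":-2.33}]'
python3 - <<'E'
from h import *
s=observe(); p,d=get_image("wrist"); P=pts("wrist",d,(s["position"],s["orientation"]))
print(s["position"],s["orientation"].round(3),s["joint_pos"])
np.savez("pics/w1.npz",P=P,p=p); cv2.imwrite("pics/w1.png",p[:,:,::-1])
E
```

```text
[ 257.98663574 -513.16807058  230.47019328] [[ 0.893  0.449 -0.001]
 [ 0.449 -0.893  0.002]
 [ 0.    -0.002 -1.   ]] [-6.75231766e+01  1.76175734e+01  8.63774610e+01 -1.00908038e-04
  7.61100357e+01 -4.21313879e+00]validation failed for argument at $[0]...
```

View pics/w1.png

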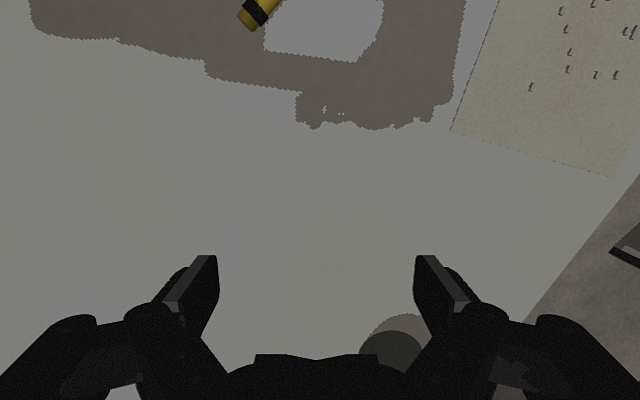

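The arm did not move because the rows were refused, so this picture only shows the start pose with the two open fingers. Rows probably need every field, so I'll fill them all in.

```bash
python3 -m crank '[{"tx":0,"ty":0,"tz":-6,"yaw":0,"gripper":8.5},{"tx":0,"ty":0,"tz":-11,"yaw":0,"gripper":8.5},{"tx":50.3,"ty":-42.2,"tz":-11,"yaw":-2.33,"gripper":8.5},{"tx":50.3,"ty":-42.2,"tz":-11,"yaw":-2.33,"gripper":8.5},{"tx":50.3,"ty":-42.2,"tz":-11,"yaw":-2.33,"gripper":8.5},{"tx":50.3,"ty":-42.2,"tz":-11,"yaw":-2.33,"gripper":8.5},{"tx":50.3,"ty":-42.2,"tz":-11,"yaw":-2.33,"gripper":8.5},{"tx":50.3,"ty":-42.2,"tz":-11,"yaw":-2.33,"gripper":8.5},{"tx":50.3,"ty":-42.2,"tz":-11,"yaw":-2.33,"gripper":8.5},{"tx":50.3,"ty":-42.2,"tz":-11,"yaw":-2.33,"gripper":8.5},{"tx":50.3,"ty":-42.2,"tz":-11,"yaw":-2.33,"gripper":8.5},{"tx":50.3,"ty":-42.2,"tz":-11,"yaw":-2.33,"gripper":8.5},{"tx":50.3,"ty":-42.2,"tz":-11,"yaw":-2.33,"gripper":8.5},{"tx":50.3,"ty":-42.2,"tz":-11,"yaw":-2.33,"gripper":8.5},{"tx":50.3,"ty":-42.2,"tz":-11,"yaw":-2.33,"gripper":8.5},{"tx":50.3,"ty":-42.2,"tz":-11,"yaw":-2.33,"gripper":8.5},{"tx":50.3,"ty":-42.2,"tz":-11,"yaw":-2.33,"gripper":8.5},{"tx":50.3,"ty":-42.2,"tz":-11,"yaw":-2.33,"gripper":8.5}]'
python3 - <<'E'
from h import *
s=observe(); p,d=get_image("wrist"); P=pts("wrist",d,(s["position"],s["orientation"]))
print(s["position"],s["orientation"].round(3),s["joint_pos"])
np.savez("pics/w2.npz",P=P,p=p); cv2.imwrite("pics/w2.png",p[:,:,::-1])
E
```

```text
time: 2.4
position: [518.0, 89.0, 341.3]
orientation: [[-0.94, 0.34, -0.0], [0.34, 0.94, 0.0], [0.0, 0.0, -1.0]]
contact_force: [-0.0, -0.7, 0.1]
opening: 0.994
finger_force: 0.0
[518.03476126  89.01536184 341.30975089] [[-0.94  0.34 -0.  ]
 [ 0.34  0.94  0.  ]
 [ 0.    0.   -1.  ]] [ 5.14406195e+00  9.74475445e+00  8.13116635e+01  1.50011626e-03
  8.89455157e+01 -6.49800950e+01]
```

View pics/w2.png

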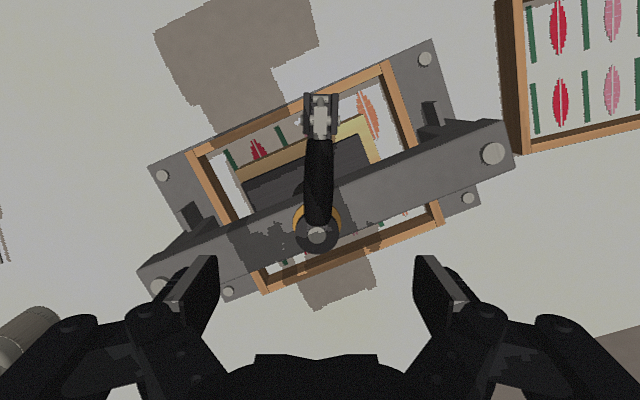

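The wrist view shows the hub at (317,236), the grip from (320,138) to (318,222) and the fork at (320,115), already nearly lined up with the tool. Now I'll measure by depth.

```bash
python3 - <<'E'
from h import *
f=np.load("pics/w2.npz"); P=f["P"]; p=f["p"].astype(int)
R=np.array([[-.94,.34],[.34,.94]]) ; R/=np.linalg.norm(R[0]); o=np.array([518.03,89.02])
T=(P[...,:2]-o)@R.T   # tool x (out along arm), tool y
for v in range(85,250,6):
    z=P[v,280:360,2]; m=(z>200)
    if m.any(): print(v, "n",m.sum(),"zmax",z[m].max().round(1),"x",T[v,280:360,0][m].mean().round(1),"y",T[v,280:360,1][m].min().round(1),T[v,280:360,1][m].max().round(1))
m=np.zeros((400,640),bool); m[225:248,305:330]=1; m&=(p.min(2)>100)
print("hub",T[m].mean(0),P[m].mean(0),m.sum())
# plate and block heights
for v,u in[(165,340),(185,270),(180,345),(170,365),(140,345),(193,250)]: print(v,u,P[v,u].round(1),p[v,u])
E
```

```text
85 n 1 zmax 484.1 x 71.6 y -0.5 -0.5
97 n 36 zmax 484.1 x 76.4 y -9.7 15.7
103 n 35 zmax 233.5 x 72.2 y -9.7 15.2
109 n 35 zmax 484.1 x 67.9 y -9.7 15.3
115 n 39 zmax 484.1 x 63.7 y -12.3 15.3
121 n 40 zmax 233.1 x 59.2 y -12.3 17.1
127 n 34 zmax 233.4 x 54.5 y -9.9 14.7
133 n 34 zmax 233.0 x 49.9 y -9.9 14.9
139 n 24 zmax 230.7 x 45.5 y -7.2 11.4
145 n 27 zmax 234.8 x 41.6 y -7.9 12.2
151 n 28 zmax 236.4 x 37.1 y -8.8 12.3
157 n 28 zmax 236.2 x 32.6 y -8.8 12.3
163 n 30 zmax 237.1 x 27.9 y -9.6 13.4
169 n 30 zmax 236.3 x 23.3 y -9.6 13.5
175 n 30 zmax 237.0 x 18.7 y -9.6 13.5
181 n 31 zmax 237.0 x 13.9 y -10.5 13.6
187 n 31 zmax 237.5 x 9.1 y -10.5 13.7
193 n 30 zmax 237.7 x 4.4 y -10.5 12.7
199 n 30 zmax 484.1 x 1.8 y -10.6 12.9
205 n 29 zmax 236.7 x -5.6 y -10.7 12.1
211 n 28 zmax 236.5 x -10.7 y -9.9 12.2
217 n 33 zmax 236.2 x -17.6 y -14.6 14.4
223 n 40 zmax 235.1 x -25.5 y -17.0 18.0
229 n 44 zmax 212.2 x -35.6 y -18.8 19.8
235 n 44 zmax 213.0 x -41.2 y -18.9 19.8
241 n 41 zmax 213.6 x -47.1 y -18.0 18.2
247 n 33 zmax 209.6 x -53.4 y -14.5 14.5
hub [-34.21050696  -0.64521932] [549.98128505  76.7770233  215.19317466] 72
165 340 [524.3 116.4 105.4] [69 67 66]
185 270 [518.8  31.2 105.9] [65 61 61]
180 345 [528.9 115.7 164. ] [58 55 55]
170 365 [527.5 138.  157.6] [52 53 49]
140 345 [499.3 131.1 103.4] [69 66 67]
193 250 [519.9   5.  105.3] [68 65 64]
```

The depth fit puts the hub at tool (-41,0.4) mm and the hinge at (59.5,2.8) mm, which is 100.5 mm apart. The grip's top is at z 236.5, so its centre and the hinge are at 224.5 and the arm's top at 208.5, all matching the sizes given. I'll descend with a small correction and pinch the bar 60 mm from the hinge.

```bash
python3 -m crank '[{"tx":0,"ty":0.15,"tz":3,"yaw":0.024,"gripper":8.5},{"tx":0,"ty":0.15,"tz":7,"yaw":0.024,"gripper":8.5},{"tx":0,"ty":0.15,"tz":10,"yaw":0.024,"gripper":8.5},{"tx":0,"ty":0.15,"tz":12.5,"yaw":0.024,"gripper":8.5},{"tx":0,"ty":0.15,"tz":13.7,"yaw":0.024,"gripper":6},{"tx":0,"ty":0.15,"tz":13.7,"yaw":0.024,"gripper":3.5},{"tx":0,"ty":0.15,"tz":13.7,"yaw":0.024,"gripper":1.5},{"tx":0,"ty":0.15,"tz":13.7,"yaw":0.024,"gripper":1.5},{"tx":0,"ty":0.15,"tz":13.7,"yaw":0.024,"gripper":1.5},{"tx":0,"ty":0.15,"tz":13.7,"yaw":0.024,"gripper":1.5},{"tx":0,"ty":0.15,"tz":13.7,"yaw":0.024,"gripper":1.5}]' 40
```

```text
time: 3.82
position: [519.5, 90.5, 205.2]
orientation: [[-0.932, 0.361, 0.002], [0.361, 0.932, -0.0], [-0.002, 0.001, -1.0]]
contact_force: [0.7, -1.7, 6.1]
opening: 0.265
finger_force: 39.4
```

The bar is gripped at 22.6 mm opening. Now I'll lift it along the arc.

```bash
python3 -m crank '[{"tx":0.05,"ty":0,"tz":-0.78,"yaw":0,"gripper":1.5},{"tx":0.2,"ty":0,"tz":-1.54,"yaw":0,"gripper":1.5},{"tx":0.45,"ty":0,"tz":-2.28,"yaw":0,"gripper":1.5},{"tx":0.8,"ty":0,"tz":-2.98,"yaw":0,"gripper":1.5},{"tx":1.23,"ty":0,"tz":-3.62,"yaw":0,"gripper":1.5},{"tx":1.74,"ty":0,"tz":-4.21,"yaw":0,"gripper":1.5},{"tx":2.33,"ty":0,"tz":-4.72,"yaw":0,"gripper":1.5},{"tx":2.98,"ty":0,"tz":-5.15,"yaw":0,"gripper":1.5},{"tx":3.67,"ty":0,"tz":-5.5,"yaw":0,"gripper":1.5},{"tx":4.41,"ty":0,"tz":-5.75,"yaw":0,"gripper":1.5},{"tx":5.17,"ty":0,"tz":-5.9,"yaw":0,"gripper":1.5},{"tx":5.95,"ty":0,"tz":-5.95,"yaw":0,"gripper":1.5},{"tx":6.05,"ty":0,"tz":-5.95,"yaw":0,"gripper":1.5},{"tx":6.05,"ty":0,"tz":-5.95,"yaw":0,"gripper":1.5},{"tx":6.05,"ty":0,"tz":-5.95,"yaw":0,"gripper":1.5}]'
python3 - <<'E'
from h import *
s=observe(); print(s["position"],s["contact_force"],s["moment"],s["opening"])
p,d=get_image("wrist"); q,e=get_image("scene")
a=np.hstack([p[:,120:520],cv2.resize(q[140:260,260:380],(400,400))])
cv2.imwrite("pics/up.png",cv2.resize(a,(800,400))[:,:,::-1])
E
```

```text
time: 5.7
position: [462.6, 112.5, 264.7]
orientation: [[-0.932, 0.361, 0.001], [0.361, 0.932, 0.0], [-0.001, 0.001, -1.0]]
contact_force: [0.4, -1.8, 6.1]
opening: 0.263
finger_force: 39.5
[462.61879134 112.47181208 264.65665027] [ 0.38932404 -1.84206121  6.13330658] [-0.50016362 -0.29554589 -0.02261038] 0.26296096341231967
```

View pics/up.png

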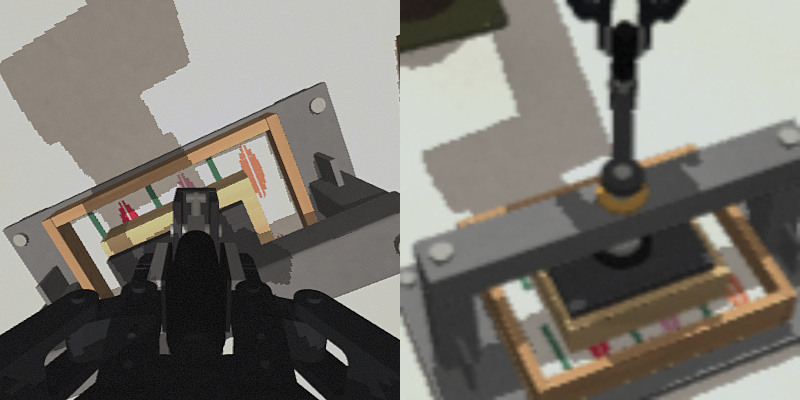

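The handle stands upright in the fingers: the wrist view shows the bar rising from the fork at (197,195), and the TCP is 102 mm from the hub axis. Next I'll estimate the gap between plate and block from the depth data I already have, and compute the circle rows.

```bash
python3 - <<'E'
from h import *
f=np.load("pics/w2.npz"); P=f["P"]; p=f["p"]
h=cv2.cvtColor(p,cv2.COLOR_RGB2HSV)
m=(h[...,0]>18)&(h[...,0]<32)&(h[...,1]>70)&(h[...,2]>100)&(P[...,0]>420)&(P[...,0]<640)&(P[...,1]>-20)&(P[...,1]<180)
z=P[m][:,2]; print("block z",m.sum(),np.histogram(z,bins=range(60,120,4)))
z=P[...,2]; g=(h[...,1]<40)&(h[...,2]<90)&(z>85)&(z<125)&(P[...,0]>420)&(P[...,0]<640)&(P[...,1]>0)&(P[...,1]<150)
print("plate",g.sum(),np.histogram(z[g],bins=range(85,126,4)))
for a in np.arange(.1,2.01,.1): print('{"tx":%.2f,"ty":%.2f,"tz":%.2f,"yaw":0,"gripper":1.5},'%(10.1*(np.cos(a)-1),10.1*np.sin(a),.191*a),end="")
E
```

```text
block z 838 (array([  0,   0,   0,   5,   2,  75, 718,   0,   3,   0,   0,   0,   0,
         0]), array([ 60,  64,  68,  72,  76,  80,  84,  88,  92,  96, 100, 104, 108,
       112, 116]))
plate 3015 (array([   0,    0,    1,   12,  955, 1981,   19,   47,    0,    0]), array([ 85,  89,  93,  97, 101, 105, 109, 113, 117, 121, 125]))
{"tx":-0.05,"ty":1.01,"tz":0.02,"yaw":0,"gripper":1.5},{"tx":-0.20,"ty":2.01,"tz":0.04,"yaw":0,"gripper":1.5},{"tx":-0.45,"ty":2.98,"tz":0.06,"yaw":0,"gripper":1.5},{"tx":-0.80,"ty":3.93,"tz":0.08,"yaw":0,"gripper":1.5},{"tx":-1.24,"ty":4.84,"tz":0.10,"yaw":0,"gripper":1.5},{"tx":-1.76,"ty":5.70,"tz":0.11,"yaw":0,"gripper":1.5},{"tx":-2.38,"ty":6.51,"tz":0.13,"yaw":0,"gripper":1.5},{"tx":-3.06,"ty":7.25,"tz":0.15,"yaw":0,"gripper":1.5},{"tx":-3.82,"ty":7.91,"tz":0.17,"yaw":0,"gripper":1.5},{"tx":-4.64,"ty":8.50,"tz":0.19,"yaw":0,"gripper":1.5},{"tx":-5.52,"ty":9.00,"tz":0.21,"yaw":0,"gripper":1.5},{"tx":-6.44,"ty":9.41,"tz":0.23,"yaw":0,"gripper":1.5},{"tx":-7.40,"ty":9.73,"tz":0.25,"yaw":0,"gripper":1.5},{"tx":-8.38,"ty":9.95,"tz":0.27,"yaw":0,"gripper":1.5},{"tx":-9.39,"ty":10.07,"tz":0.29,"yaw":0,"gripper":1.5},{"tx":-10.39,"ty":10.10,"tz":0.31,"yaw":0,"gripper":1.5},{"tx":-11.40,"ty":10.02,"tz":0.32,"yaw":0,"gripper":1.5},{"tx":-12.39,"ty":9.84,"tz":0.34,"yaw":0,"gripper":1.5},{"tx":-13.37,"ty":9.56,"tz":0.36,"yaw":0,"gripper":1.5},{"tx":-14.30,"ty":9.18,"tz":0.38,"yaw":0,"gripper":1.5},
```

Block top is near 86 and the plate's underside near 92, so the gap is about 6.5 mm and contact should come at about 3.4 ± 1 rad. I'll wind the first 0.8 rad and check the forces.

```bash
python3 -m crank '[{"tx":-0.05,"ty":1.01,"tz":0.02,"yaw":0,"gripper":1.5},{"tx":-0.20,"ty":2.01,"tz":0.04,"yaw":0,"gripper":1.5},{"tx":-0.45,"ty":2.98,"tz":0.06,"yaw":0,"gripper":1.5},{"tx":-0.80,"ty":3.93,"tz":0.08,"yaw":0,"gripper":1.5},{"tx":-1.24,"ty":4.84,"tz":0.10,"yaw":0,"gripper":1.5},{"tx":-1.76,"ty":5.70,"tz":0.11,"yaw":0,"gripper":1.5},{"tx":-2.38,"ty":6.51,"tz":0.13,"yaw":0,"gripper":1.5},{"tx":-3.06,"ty":7.25,"tz":0.15,"yaw":0,"gripper":1.5}]'
cat > st.py <<'E'
from h import *
import sys
s=observe(); a=float(sys.argv[1]); H=np.array([462.6,112.5])+101*np.array([.932,-.361])
r=s["position"][:2]-H; R=np.linalg.norm(r); u=r/R; t=np.array([u[1],-u[0]])
F=s["contact_force"]
print("t",s["time"],"R",R.round(1),"angle",((np.arctan2(.361,-.932)-np.arctan2(r[1],r[0]))%(2*np.pi)).round(3),"z",s["position"][2].round(1),"Frad %.2f Ftan %.2f Fz %.2f"%(F[:2]@u,F[:2]@t,F[2]),"M",s["moment"].round(2))
c=a+float(sys.argv[3])*np.arange(1,int(sys.argv[2])+1); Rr=float(sys.argv[4]) if len(sys.argv)>4 else 10.1
for b in c: print('{"tx":%.2f,"ty":%.2f,"tz":%.2f,"yaw":0,"gripper":1.5},'%(Rr*(np.cos(b)-np.cos(a)),Rr*(np.sin(b)-np.sin(a)),.191*(b-a)),end="")
E
python3 st.py .8 10 .1
```

```text
time: 6.8
position: [513.9, 171.5, 262.6]
orientation: [[-0.932, 0.361, -0.006], [0.361, 0.932, 0.005], [0.008, 0.003, -1.0]]
contact_force: [-6.8, 3.9, 7.6]
opening: 0.259
finger_force: 38.5
t 6.8 R 104.6 angle 0.78 z 262.6 Frad 6.36 Ftan -4.59 Fz 7.58 M [ 0.88  0.81 -0.04]
{"tx":-0.76,"ty":0.67,"tz":0.02,"yaw":0,"gripper":1.5},{"tx":-1.58,"ty":1.25,"tz":0.04,"yaw":0,"gripper":1.5},{"tx":-2.46,"ty":1.76,"tz":0.06,"yaw":0,"gripper":1.5},{"tx":-3.38,"ty":2.17,"tz":0.08,"yaw":0,"gripper":1.5},{"tx":-4.33,"ty":2.49,"tz":0.10,"yaw":0,"gripper":1.5},{"tx":-5.32,"ty":2.71,"tz":0.11,"yaw":0,"gripper":1.5},{"tx":-6.32,"ty":2.83,"tz":0.13,"yaw":0,"gripper":1.5},{"tx":-7.33,"ty":2.85,"tz":0.15,"yaw":0,"gripper":1.5},{"tx":-8.34,"ty":2.77,"tz":0.17,"yaw":0,"gripper":1.5},{"tx":-9.33,"ty":2.59,"tz":0.19,"yaw":0,"gripper":1.5},
```

The radial force is about 6–8 N outward, so my circle runs too tight there. I'll ease outward by 3 mm and read it again.

```bash
python3 -m crank '[{"tx":0,"ty":0,"tz":0,"yaw":0,"gripper":1.5},{"tx":0,"ty":0,"tz":0,"yaw":0,"gripper":1.5}]' >/dev/null; python3 st.py .8 0 .1;  python3 -m crank '[{"tx":0.21,"ty":0.21,"tz":0,"yaw":0,"gripper":1.5},{"tx":0.21,"ty":0.21,"tz":0,"yaw":0,"gripper":1.5}]' >/dev/null; python3 st.py .8 0 .1
python3 - <<'E'
from h import *
s=observe();q,e=get_image("scene"); t,f=get_image("top")
a=np.hstack([cv2.resize(q[130:250,270:390],(400,400)),cv2.resize(cv2.convertScaleAbs(t[150:260,250:360],alpha=2),(400,400))])
cv2.imwrite("pics/mid.png",a[:,:,::-1])
E
```

```text
t 7.05 R 105.0 angle 0.793 z 262.5 Frad 7.54 Ftan -0.93 Fz 5.25 M [1.38 0.09 0.03]
t 7.3 R 107.1 angle 0.787 z 262.3 Frad 4.69 Ftan -1.30 Fz 5.32 M [0.76 0.18 0.02]
```

View pics/mid.png

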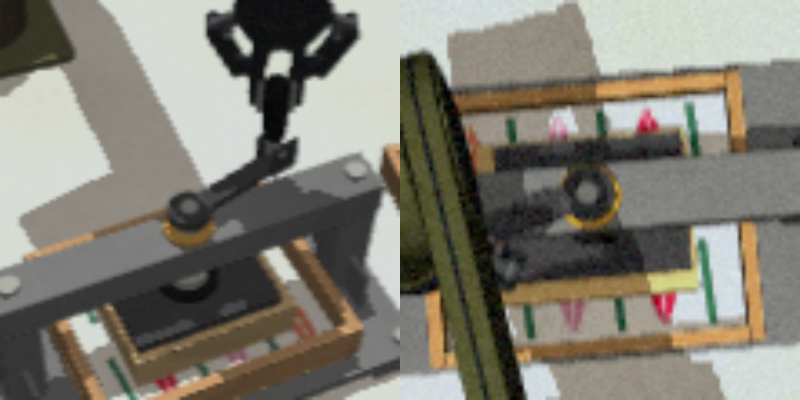

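Scene view: the arm has turned about 45° with the fork at pixel (352,175) and the handle looking nearly upright, while the arm's own body hides it in the top view. I'll check the hub, arm and fork positions with scene depth.

```bash
python3 - <<'E'
from h import *
s=observe(); p,d=get_image("scene"); P=pts("scene",d); print(s["position"])
T=P[130:250,270:390].reshape(-1,3); 
H=np.array([556.7,76])
for lo,hi in[(202,214),(214,222),(222,230),(230,238),(238,246),(246,254),(254,262),(262,272)]:
    m=(T[:,2]>lo)&(T[:,2]<hi)&(abs(T[:,0]-530)<80)&(T[:,1]>40)&(T[:,1]<220); Q=T[m]
    if m.sum(): print(lo,m.sum(),"x",np.percentile(Q[:,0],[2,50,98]).round(),"y",np.percentile(Q[:,1],[2,50,98]).round())
p,d=get_image("wrist"); P=pts("wrist",d,(s["position"],s["orientation"]))
m=(P[...,2]>200)&(P[...,2]<214)&(np.hypot(P[...,0]-557,P[...,1]-76)<150); print(m.sum())
Q=P[m][:,:2]; print("wrist arm/hub",Q.min(0),Q.max(0)); cv2.imwrite("pics/w3.png",p[:,:,::-1]); np.savez("pics/w3.npz",P=P,p=p)
E
```

```text
[513.60561116 174.07483618 262.27383141]
202 266 x [520. 546. 575.] y [ 60. 105. 183.]
214 24 x [517. 532. 541.] y [159. 169. 194.]
222 30 x [517. 533. 541.] y [159. 171. 191.]
230 8 x [520. 534. 539.] y [162. 172. 192.]
238 13 x [526. 534. 537.] y [161. 167. 177.]
246 13 x [528. 534. 536.] y [159. 165. 180.]
254 12 x [528. 535. 539.] y [158. 165. 175.]
262 29 x [512. 531. 539.] y [153. 166. 192.]
1368
wrist arm/hub [506.33391876  91.37624896] [544.27551154 193.25046196]
```

View pics/w3.png

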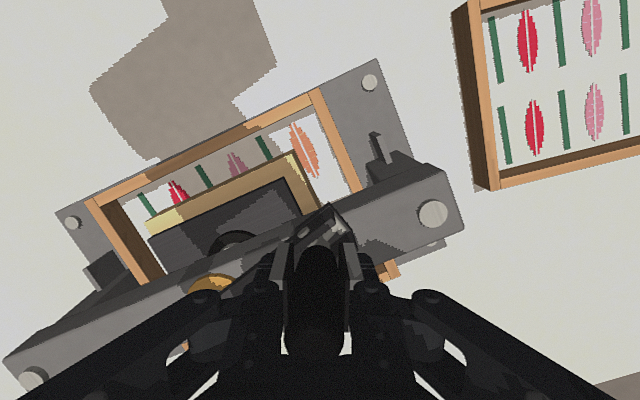

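The wrist view shows the bar at about (315,250–350) between the pads and the fork at (320,225). I'll measure the bar in tool axes, since its offset in the pads matters.

```bash
python3 - <<'E'
from h import *
s=observe()
for f in ("w3",):
    P=np.load(f"pics/{f}.npz")["P"]; T=(P-s["position"])@s["orientation"]
    for v in range(205,375,7):
        r=T[v,250:390]; m=(np.abs(r[:,1])<30)&(r[:,2]<60)
        q=r[m]; c=np.where(m)[0]+250
        if len(q): i=len(q)//2; print(v,"cols",c.min(),c.max(),"tool@316",T[v,316].round(1),"@300",T[v,300].round(1),"@332",T[v,332].round(1))
E
```

```text
205 cols 327 378 tool@316 [-27.3   0.  178. ] @300 [-27.2 -16.2 177.5] @332 [ -7.3  12.9 113.2]
212 cols 318 336 tool@316 [ 3.9 -0.2 61.3] @300 [-30.  -15.6 163.3] @332 [ 8.5  9.5 47.4]
219 cols 309 342 tool@316 [ 3.8 -0.2 47.9] @300 [-19.7 -13.3 114. ] @332 [ 8.9  8.9 33.6]
226 cols 274 347 tool@316 [ 3.7 -0.2 36.1] @300 [ -4.9 -10.6  58.7] @332 [ 5.3  8.9 32. ]
233 cols 294 352 tool@316 [ 1.1 -0.2 31.7] @300 [-1.1 -9.6 37.3] @332 [-6.2  9.9 49.8]
240 cols 284 354 tool@316 [-5.7 -0.2 37.6] @300 [-3.6 -9.4 32.7] @332 [-13.4  10.3  55.5]
247 cols 277 357 tool@316 [-2.6 -0.2 20.9] @300 [-7.7 -9.4 32.1] @332 [-15.7  10.   49.7]
254 cols 265 366 tool@316 [-1.4 -0.2  9.7] @300 [-23.4 -10.7  55.6] @332 [-6.3  8.4 20. ]
261 cols 260 371 tool@316 [-1.  -0.2  1.1] @300 [-5.1 -8.3  9.2] @332 [-4.4  7.8  7.9]
268 cols 257 374 tool@316 [-1.  -0.2 -5.8] @300 [-4.  -7.9 -0.3] @332 [-3.3  7.4 -1.5]
275 cols 254 377 tool@316 [ -0.8  -0.2 -12.6] @300 [-2.5 -7.5 -9.6] @332 [-3.7  7.1 -7.5]
282 cols 251 380 tool@316 [ -0.7  -0.3 -18.7] @300 [ -2.9  -7.2 -15. ] @332 [ -3.4   6.8 -14.1]
289 cols 250 388 
[... 530 characters left out ...]
. ] @332 [ -4.9   5.5 -40.8]
331 cols 250 389 tool@316 [ -5.3  -0.3 -44.3] @300 [ -5.3  -5.9 -44.2] @332 [ -7.    5.5 -42.1]
338 cols 250 389 tool@316 [ -7.7  -0.3 -44.9] @300 [ -8.   -5.9 -44.4] @332 [ -9.3   5.5 -42.8]
345 cols 250 389 tool@316 [-10.7  -0.3 -44.7] @300 [-11.3  -6.  -44.1] @332 [-10.7   5.4 -44.8]
352 cols 250 389 tool@316 [-14.5  -0.3 -43.8] @300 [-14.6  -6.1 -43.8] @332 [-14.4   5.5 -44. ]
359 cols 250 389 tool@316 [-16.8  -0.3 -44.7] @300 [ 10.3  -4.4 -74.8] @332 [ 10.4   3.7 -74.9]
366 cols 250 389 tool@316 [ 11.2  -0.4 -78. ] @300 [ 11.4  -4.2 -78.2] @332 [ 10.9   3.5 -77.8]
373 cols 250 389 tool@316 [ 10.7  -0.4 -79.7] @300 [ 11.3  -4.1 -80.3] @332 [ 11.6   3.4 -80.6]
```

The bar is vertical with its end at z 307, so it is upright, but it sits 13 mm off-centre at the pads' edge. I'll open, turn the tool square to the crank arm, recentre a bit lower and grip again.

```bash
python3 -m crank '[{"tx":0,"ty":0,"tz":0,"yaw":0,"gripper":6},{"tx":0,"ty":0,"tz":0,"yaw":0,"gripper":8.5},{"tx":0,"ty":0,"tz":0,"yaw":0,"gripper":8.5},{"tx":0,"ty":0,"tz":0,"yaw":0,"gripper":8.5},{"tx":-0.97,"ty":0.12,"tz":0.4,"yaw":0.17,"gripper":8.5},{"tx":-0.97,"ty":0.12,"tz":0.8,"yaw":0.35,"gripper":8.5},{"tx":-0.97,"ty":0.12,"tz":1.2,"yaw":0.52,"gripper":8.5},{"tx":-0.97,"ty":0.12,"tz":1.2,"yaw":0.7,"gripper":8.5},{"tx":-0.97,"ty":0.12,"tz":1.2,"yaw":0.88,"gripper":8.5},{"tx":-0.97,"ty":0.12,"tz":1.2,"yaw":0.88,"gripper":8.5}]'
python3 - <<'E'
from h import *
s=observe(); p,d=get_image("wrist"); P=pts("wrist",d,(s["position"],s["orientation"])); print(s["joint_pos"],s["contact_force"])
T=(P-s["position"])@s["orientation"]
m=(T[...,2]<-10)&(T[...,2]>-50)&(abs(T[...,1])<22)&(abs(T[...,0])<30)
m[:, :270]=0; m[:,360:]=0
for lo in range(-50,-10,5):
    k=m&(T[...,2]>lo)&(T[...,2]<=lo+5); Q=T[k]
    if len(Q)>5: print(lo,len(Q),"x",np.percentile(Q[:,0],[2,98]).round(1),"y",np.percentile(Q[:,1],[2,98]).round(1))
k=(T[...,2]>30)&(T[...,2]<85)&(abs(T[...,1])<30)&(abs(T[...,0])<25)
for lo in range(30,85,5):
    j=k&(T[...,2]>lo)&(T[...,2]<=lo+5); Q=T[j]
    if len(Q)>5: print("low",lo,len(Q),"x",np.percentile(Q[:,0],[2,98]).round(1),"y",np.percentile(Q[:,1],[2,98]).round(1))
cv2.imwrite("pics/w4.png",p[:,:,::-1])
E
```

```text
time: 8.75
position: [525.2, 169.3, 250.3]
orientation: [[-0.317, 0.948, -0.0], [0.948, 0.317, -0.0], [0.0, -0.0, -1.0]]
contact_force: [0.9, -0.8, -0.4]
opening: 0.998
finger_force: 0.0
[ 1.34755916e+01  1.49235150e+01  8.73764671e+01 -6.13967097e-04
  7.77087602e+01 -5.01666245e+00] [ 0.85192399 -0.83449236 -0.41151528]
-50 569 x [ 5.3 13.5] y [-10.5  11. ]
-45 515 x [ 5.2 13.8] y [-10.7  11.2]
-40 464 x [ 5.2 13.9] y [-10.9  11.3]
-35 403 x [ 5.5 14. ] y [-11.   11.6]
-30 340 x [ 5.5 14.2] y [-11.1  11.4]
-25 261 x [ 6. 14.] y [-10.7  11. ]
-20 225 x [ 6.1 13.8] y [-10.4  10.8]
-15 207 x [ 5.9 13.6] y [-10.1  10.9]
low 30 119 x [ 5.4 21.5] y [-11.9  12.6]
low 35 297 x [ 5.9 21.5] y [-10.5  11.3]
low 40 667 x [ 0.5 21.4] y [-9.5  9.5]
low 45 100 x [11.9 21.6] y [-12.   12.5]
low 50 52 x [20.8 21.7] y [-11.1  11.3]
low 70 1459 x [-23.8  24.4] y [ 7.3 29.7]
low 75 12 x [15.8 23.5] y [4.7 6.7]
low 80 9 x [14.3 24.1] y [4.2 6.8]
```

View pics/w4.png

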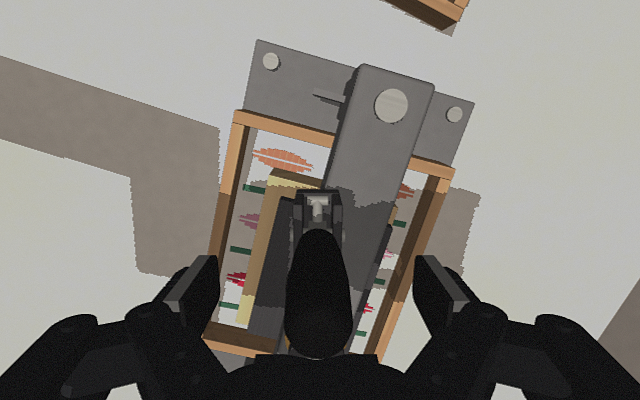

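The bar is free-standing and upright, its axis at tool x +2 mm, y 0. That puts the hub at (556.3,76.4), agreeing with the earlier estimate, at crank angle 0.876. Grip, then wind 1 rad with yaw following.

```bash
cat > st.py <<'E'
from h import *
import sys
s=observe(); H=np.array([556.4,76.4])
r=s["position"][:2]-H; R=np.linalg.norm(r); u=r/R; t=np.array([u[1],-u[0]]); F=s["contact_force"]
print("t",round(s["time"],2),"R",R.round(1),"phi",((np.radians(158.7)-np.arctan2(r[1],r[0]))%(2*np.pi)).round(3),"z",s["position"][2].round(1),"Frad %.2f Ftan %.2f Fz %.2f"%(F[:2]@u,F[:2]@t,F[2]),"j6",s["joint_pos"][5].round(),"f",s["finger_force"].round())
E
python3 -c "
import numpy as np
for st in(.1,.05):
  for b in st*np.arange(1,11): print('{\"tx\":%.2f,\"ty\":%.2f,\"tz\":%.2f,\"yaw\":%.2f,\"gripper\":1.5},'%(10*(np.cos(b)-1),10*np.sin(b),.191*b,b),end='')
  print()"
python3 -m crank '[{"tx":0.2,"ty":0,"tz":0,"yaw":0,"gripper":6},{"tx":0.2,"ty":0,"tz":0,"yaw":0,"gripper":3.5},{"tx":0.2,"ty":0,"tz":0,"yaw":0,"gripper":1.5},{"tx":0.2,"ty":0,"tz":0,"yaw":0,"gripper":1.5},{"tx":0.2,"ty":0,"tz":0,"yaw":0,"gripper":1.5},{"tx":0.2,"ty":0,"tz":0,"yaw":0,"gripper":1.5}]' 30 >/dev/null; python3 st.py
```

```text
{"tx":-0.05,"ty":1.00,"tz":0.02,"yaw":0.10,"gripper":1.5},{"tx":-0.20,"ty":1.99,"tz":0.04,"yaw":0.20,"gripper":1.5},{"tx":-0.45,"ty":2.96,"tz":0.06,"yaw":0.30,"gripper":1.5},{"tx":-0.79,"ty":3.89,"tz":0.08,"yaw":0.40,"gripper":1.5},{"tx":-1.22,"ty":4.79,"tz":0.10,"yaw":0.50,"gripper":1.5},{"tx":-1.75,"ty":5.65,"tz":0.11,"yaw":0.60,"gripper":1.5},{"tx":-2.35,"ty":6.44,"tz":0.13,"yaw":0.70,"gripper":1.5},{"tx":-3.03,"ty":7.17,"tz":0.15,"yaw":0.80,"gripper":1.5},{"tx":-3.78,"ty":7.83,"tz":0.17,"yaw":0.90,"gripper":1.5},{"tx":-4.60,"ty":8.41,"tz":0.19,"yaw":1.00,"gripper":1.5},
{"tx":-0.01,"ty":0.50,"tz":0.01,"yaw":0.05,"gripper":1.5},{"tx":-0.05,"ty":1.00,"tz":0.02,"yaw":0.10,"gripper":1.5},{"tx":-0.11,"ty":1.49,"tz":0.03,"yaw":0.15,"gripper":1.5},{"tx":-0.20,"ty":1.99,"tz":0.04,"yaw":0.20,"gripper":1.5},{"tx":-0.31,"ty":2.47,"tz":0.05,"yaw":0.25,"gripper":1.5},{"tx":-0.45,"ty":2.96,"tz":0.06,"yaw":0.30,"gripper":1.5},{"tx":-0.61,"ty":3.43,"tz":0.07,"yaw":0.35,"gripper":1.5},{"tx":-0.79,"ty":3.89,"tz":0.08,"yaw":0.40,"gripper":1.5},{"tx":-1.00,"ty":4.35,"tz":0.09,"yaw":0.45,"gripper":1.5},{"tx":-1.22,"ty":4.79,"tz":0.10,"yaw":0.50,"gripper":1.5},Traceback (most recent call last):
  File "st.py", line 5, in <module>
    print("t",round(s["time"],2),"R",R.round(1),"phi",((np.radians(158.7)-np.arctan2(r[1],r[0]))%(2*np.pi)).round(3),"z",s["position"][2].round(1),"Frad %.2f Ftan %.2f Fz %.2f"%(F[:2]@u,F[:2]@t,F[2]),"j6",s["joint_pos"][5].round(),"f",s["finger_force"].round())
                                                                                                                                                                                                                                           ^^^^^^^^^^^^^^^^^^^^^^^
AttributeError: 'float' object has no attribute 'round'
```

```bash
sed -i 's/,"f",s.*$/)/' st.py; python3 st.py; python3 -m crank '[{"tx":-0.01,"ty":0.50,"tz":0.01,"yaw":0.05,"gripper":1.5},{"tx":-0.05,"ty":1.00,"tz":0.02,"yaw":0.10,"gripper":1.5},{"tx":-0.11,"ty":1.49,"tz":0.03,"yaw":0.15,"gripper":1.5},{"tx":-0.20,"ty":1.99,"tz":0.04,"yaw":0.20,"gripper":1.5},{"tx":-0.31,"ty":2.47,"tz":0.05,"yaw":0.25,"gripper":1.5},{"tx":-0.45,"ty":2.96,"tz":0.06,"yaw":0.30,"gripper":1.5},{"tx":-0.61,"ty":3.43,"tz":0.07,"yaw":0.35,"gripper":1.5},{"tx":-0.79,"ty":3.89,"tz":0.08,"yaw":0.40,"gripper":1.5},{"tx":-1.00,"ty":4.35,"tz":0.09,"yaw":0.45,"gripper":1.5},{"tx":-1.22,"ty":4.79,"tz":0.10,"yaw":0.50,"gripper":1.5}]'; python3 st.py
```

```text
t 9.55 R 100.0 phi 0.879 z 250.5 Frad 0.62 Ftan 0.89 Fz 1.65 j6 -5.0
time: 10.8
position: [571.8, 175.2, 249.5]
orientation: [[0.179, 0.984, -0.004], [0.984, -0.179, 0.001], [0.0, -0.004, -1.0]]
contact_force: [-4.9, 0.3, 4.6]
opening: 0.277
finger_force: 30.7
t 10.8 R 100.0 phi 1.354 z 249.5 Frad -0.51 Ftan -4.90 Fz 4.64 j6 23.0
```

The turning force is 4.9 N at the right radius. I'll continue in equal steps with a reading after each.

```bash
for i in 1 2; do python3 -m crank '[{"tx":-0.01,"ty":0.50,"tz":0.01,"yaw":0.05,"gripper":1.5},{"tx":-0.05,"ty":1.00,"tz":0.02,"yaw":0.10,"gripper":1.5},{"tx":-0.11,"ty":1.49,"tz":0.03,"yaw":0.15,"gripper":1.5},{"tx":-0.20,"ty":1.99,"tz":0.04,"yaw":0.20,"gripper":1.5},{"tx":-0.31,"ty":2.47,"tz":0.05,"yaw":0.25,"gripper":1.5},{"tx":-0.45,"ty":2.96,"tz":0.06,"yaw":0.30,"gripper":1.5},{"tx":-0.61,"ty":3.43,"tz":0.07,"yaw":0.35,"gripper":1.5},{"tx":-0.79,"ty":3.89,"tz":0.08,"yaw":0.40,"gripper":1.5},{"tx":-1.00,"ty":4.35,"tz":0.09,"yaw":0.45,"gripper":1.5},{"tx":-1.22,"ty":4.79,"tz":0.10,"yaw":0.50,"gripper":1.5}]'>/dev/null; python3 st.py; done
```

```text
t 12.05 R 100.1 phi 1.855 z 248.6 Frad 1.47 Ftan -4.23 Fz 3.75 j6 49.0
t 13.3 R 100.2 phi 2.356 z 247.7 Frad 1.22 Ftan -4.70 Fz 3.08 j6 74.0
```

```bash
for i in 1 2 3; do python3 -m crank '[{"tx":-0.01,"ty":0.50,"tz":0.01,"yaw":0.05,"gripper":1.5},{"tx":-0.05,"ty":1.00,"tz":0.02,"yaw":0.10,"gripper":1.5},{"tx":-0.11,"ty":1.49,"tz":0.03,"yaw":0.15,"gripper":1.5},{"tx":-0.20,"ty":1.99,"tz":0.04,"yaw":0.20,"gripper":1.5}]'>/dev/null; python3 st.py; done
```

```text
t 13.8 R 100.2 phi 2.557 z 247.3 Frad 0.92 Ftan -4.57 Fz 1.14 j6 84.0
t 14.3 R 100.3 phi 2.758 z 247.0 Frad 2.33 Ftan -4.99 Fz 1.33 j6 93.0
t 14.8 R 100.4 phi 2.96 z 246.6 Frad 2.37 Ftan -5.31 Fz 0.34 j6 103.0
```

```bash
for i in 1 2; do python3 -m crank '[{"tx":-0.01,"ty":0.50,"tz":0.01,"yaw":0.05,"gripper":1.5},{"tx":-0.05,"ty":1.00,"tz":0.02,"yaw":0.10,"gripper":1.5},{"tx":-0.11,"ty":1.49,"tz":0.03,"yaw":0.15,"gripper":1.5}]'>/dev/null; python3 st.py; done
```

```text
t 15.18 R 100.5 phi 3.11 z 246.4 Frad 2.10 Ftan -5.48 Fz 1.91 j6 111.0
t 15.55 R 100.6 phi 3.26 z 246.1 Frad 2.42 Ftan -3.70 Fz 0.81 j6 118.0
```

```bash
for i in 1 2; do python3 -m crank '[{"tx":-0.01,"ty":0.50,"tz":0.01,"yaw":0.05,"gripper":1.5},{"tx":-0.05,"ty":1.00,"tz":0.02,"yaw":0.10,"gripper":1.5},{"tx":-0.11,"ty":1.49,"tz":0.03,"yaw":0.15,"gripper":1.5}]'>/dev/null; python3 st.py; done
```

```text
t 15.93 R 100.6 phi 3.41 z 245.8 Frad 2.55 Ftan -4.52 Fz 0.15 j6 125.0
t 16.3 R 100.7 phi 3.559 z 245.5 Frad 2.29 Ftan -5.24 Fz 0.12 j6 133.0
```

Still running free, at about 4.8 ± 0.5 N. Joint 6 is nearing its limit, so I'll regrip turned back by half a turn and check the bar on the way.

```bash
python3 -m crank '[{"tx":0,"ty":0,"tz":0,"yaw":0,"gripper":6},{"tx":0,"ty":0,"tz":0,"yaw":0,"gripper":8.5},{"tx":0,"ty":0,"tz":0,"yaw":0,"gripper":8.5},{"tx":0,"ty":0,"tz":0,"yaw":-1.0,"gripper":8.5},{"tx":0,"ty":0,"tz":0,"yaw":-1.0,"gripper":8.5},{"tx":0,"ty":0,"tz":0,"yaw":-1.0,"gripper":8.5},{"tx":0,"ty":0,"tz":0,"yaw":-1.0,"gripper":8.5},{"tx":0,"ty":0,"tz":0,"yaw":-1.0,"gripper":8.5},{"tx":0,"ty":0,"tz":0,"yaw":-1.0,"gripper":8.5},{"tx":0,"ty":0,"tz":0,"yaw":-2.0,"gripper":8.5},{"tx":0,"ty":0,"tz":0,"yaw":-2.0,"gripper":8.5},{"tx":0,"ty":0,"tz":0,"yaw":-2.0,"gripper":8.5},{"tx":0,"ty":0,"tz":0,"yaw":-2.0,"gripper":8.5},{"tx":0,"ty":0,"tz":0,"yaw":-2.0,"gripper":8.5},{"tx":0,"ty":0,"tz":0,"yaw":-2.0,"gripper":8.5}]' >/dev/null
python3 -m crank '[{"tx":0,"ty":0,"tz":0,"yaw":-1.14,"gripper":8.5},{"tx":0,"ty":0,"tz":0,"yaw":-1.14,"gripper":8.5},{"tx":0,"ty":0,"tz":0,"yaw":-1.14,"gripper":8.5},{"tx":0,"ty":0,"tz":0,"yaw":-1.14,"gripper":8.5},{"tx":0,"ty":0,"tz":0,"yaw":-1.14,"gripper":8.5},{"tx":0,"ty":0,"tz":0,"yaw":-1.14,"gripper":8.5},{"tx":0,"ty":0,"tz":0,"yaw":-1.14,"gripper":8.5},{"tx":0,"ty":0,"tz":0,"yaw":-1.14,"gripper":8.5}]'
python3 st.py
python3 - <<'E'
from h import *
s=observe(); p,d=get_image("wrist"); P=pts("wrist",d,(s["position"],s["orientation"]))
T=(P-s["position"])@s["orientation"]
m=(abs(T[...,1])<22)&(abs(T[...,0])<30); m[:, :270]=0; m[:,360:]=0
for lo in range(-50,30,10):
    k=m&(T[...,2]>lo)&(T[...,2]<=lo+10); Q=T[k]
    if len(Q)>5: print(lo,len(Q),"x",np.percentile(Q[:,0],[2,98]).round(1),"y",np.percentile(Q[:,1],[2,98]).round(1))
h=cv2.cvtColor(p,cv2.COLOR_RGB2HSV)
b=(h[...,0]>18)&(h[...,0]<32)&(h[...,1]>70)&(h[...,2]>100)&(P[...,2]>78)&(P[...,2]<92); print("block",b.sum(),np.percentile(P[b][:,2],[20,50,80]))
g=(h[...,1]<50)&(h[...,2]<90)&(P[...,2]>92)&(P[...,2]<112)&(abs(P[...,0]-556)<60)&(abs(P[...,1]-76)<80); print("plate",g.sum(),np.percentile(P[g][:,2],[20,50,80]))
cv2.imwrite("pics/w5.png",p[:,:,::-1])
E
```

```text
time: 19.18
position: [625.2, 4.2, 244.8]
orientation: [[-0.688, 0.726, -0.0], [0.726, 0.688, 0.0], [0.0, -0.0, -1.0]]
contact_force: [0.0, 0.3, 0.8]
opening: 0.996
finger_force: 0.0
t 19.18 R 99.7 phi 3.579 z 244.8 Frad -0.22 Ftan -0.25 Fz 0.76 j6 -47.0
-50 1127 x [ 2.7 11.2] y [-9.5 12.2]
-40 914 x [ 3.  11.6] y [-9.9 12.6]
-30 617 x [ 3.3 11.6] y [-9.8 12.5]
-20 439 x [ 3.7 11.3] y [-9.2 12.1]
-10 346 x [ 3.4 11. ] y [-8.9 11.6]
0 218 x [ 4.2 10.3] y [-7.8 10.3]
10 359 x [-6.1  9.5] y [-11.3  14.2]
20 405 x [-2.7  9.7] y [-13.3  16.1]
block 677 [84.28801561 84.94046884 85.54611695]
plate 6595 [97.95869947 98.575252   99.19725868]
```

View pics/w5.png

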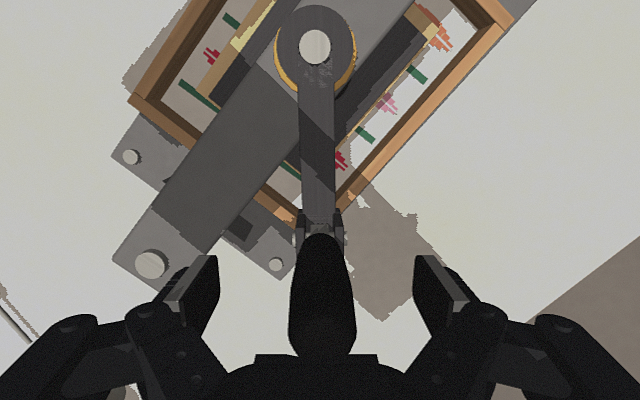

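The plate's underside is at about 85.6 and the block top at 84.9, so contact is close. The bar is upright and centred, with the arm running from the hub at (315,47) to the fork at (321,225). I'll grip again and go on in small steps; the tool x axis now points inward.

```bash
python3 -m crank '[{"tx":0,"ty":0.1,"tz":0,"yaw":0,"gripper":5},{"tx":0,"ty":0.1,"tz":0,"yaw":0,"gripper":2.5},{"tx":0,"ty":0.1,"tz":0,"yaw":0,"gripper":1.5},{"tx":0,"ty":0.1,"tz":0,"yaw":0,"gripper":1.5},{"tx":0,"ty":0.1,"tz":0,"yaw":0,"gripper":1.5},{"tx":0,"ty":0.1,"tz":0,"yaw":0,"gripper":1.5}]' 30 >/dev/null; python3 st.py
python3 -m crank '[{"tx":0.01,"ty":-0.50,"tz":0.01,"yaw":0.05,"gripper":1.5},{"tx":0.05,"ty":-1.00,"tz":0.02,"yaw":0.10,"gripper":1.5},{"tx":0.11,"ty":-1.49,"tz":0.03,"yaw":0.15,"gripper":1.5}]'>/dev/null; python3 st.py
```

```text
t 19.98 R 99.8 phi 3.565 z 245.1 Frad -0.32 Ftan -2.14 Fz 1.13 j6 -47.0
t 20.35 R 99.8 phi 3.702 z 244.9 Frad -0.21 Ftan -4.39 Fz -0.86 j6 -39.0
```

```bash
for i in 1 2; do python3 -m crank '[{"tx":0.01,"ty":-0.50,"tz":0.01,"yaw":0.05,"gripper":1.5},{"tx":0.05,"ty":-1.00,"tz":0.02,"yaw":0.10,"gripper":1.5},{"tx":0.11,"ty":-1.49,"tz":0.03,"yaw":0.15,"gripper":1.5}]'>/dev/null; python3 st.py; done
```

```text
t 20.73 R 99.9 phi 3.852 z 244.6 Frad -0.58 Ftan -3.74 Fz -2.01 j6 -32.0
t 21.1 R 99.9 phi 3.999 z 244.4 Frad -0.19 Ftan -5.16 Fz -1.46 j6 -24.0
```

```bash
python3 -m crank '[{"tx":0.01,"ty":-0.50,"tz":0.01,"yaw":0.05,"gripper":1.5},{"tx":0.05,"ty":-1.00,"tz":0.02,"yaw":0.10,"gripper":1.5},{"tx":0.11,"ty":-1.49,"tz":0.03,"yaw":0.15,"gripper":1.5}]'>/dev/null; python3 st.py
```

```text
t 21.48 R 99.9 phi 4.143 z 244.3 Frad 0.71 Ftan -6.28 Fz -1.40 j6 -15.0
```

Force is rising at 6.3 N, so the plate has made contact. Smaller steps now.

```bash
python3 -m crank '[{"tx":0.01,"ty":-0.50,"tz":0.01,"yaw":0.05,"gripper":1.5},{"tx":0.05,"ty":-1.00,"tz":0.02,"yaw":0.10,"gripper":1.5}]'>/dev/null; python3 st.py
```

```text
t 21.73 R 99.8 phi 4.24 z 244.1 Frad 0.54 Ftan -6.75 Fz -1.88 j6 -10.0
```

```bash
python3 -m crank '[{"tx":0.01,"ty":-0.50,"tz":0.01,"yaw":0.05,"gripper":1.5}]'>/dev/null; python3 st.py
```

```text
t 21.85 R 99.8 phi 4.288 z 244.1 Frad 1.13 Ftan -6.72 Fz -2.65 j6 -7.0
```

It holds at 6.7 N, about 2.1 N (45 %) over the free-running 4.7 N and 0.3 rad past contact, so roughly 110 N on the block. I'll let go and retreat straight up.

```bash
python3 -m crank '[{"tx":0,"ty":0.1,"tz":0,"yaw":0,"gripper":1.5},{"tx":0,"ty":0.1,"tz":0,"yaw":0,"gripper":4},{"tx":0,"ty":0.1,"tz":0,"yaw":0,"gripper":7},{"tx":0,"ty":0.1,"tz":0,"yaw":0,"gripper":8.5},{"tx":0,"ty":0.1,"tz":0,"yaw":0,"gripper":8.5},{"tx":0,"ty":0.1,"tz":0,"yaw":0,"gripper":8.5},{"tx":0,"ty":0.1,"tz":-3,"yaw":0,"gripper":8.5},{"tx":0,"ty":0.1,"tz":-7,"yaw":0,"gripper":8.5},{"tx":0,"ty":0.1,"tz":-11,"yaw":0,"gripper":8.5},{"tx":0,"ty":0.1,"tz":-15,"yaw":0,"gripper":8.5},{"tx":0,"ty":0.1,"tz":-15,"yaw":0,"gripper":8.5},{"tx":0,"ty":0.1,"tz":-15,"yaw":0,"gripper":8.5}]'
python3 - <<'E'
from h import *
s=observe(); p,d=get_image("wrist"); P=pts("wrist",d,(s["position"],s["orientation"]))
h=cv2.cvtColor(p,cv2.COLOR_RGB2HSV)
b=(h[...,0]>18)&(h[...,0]<32)&(h[...,1]>70)&(h[...,2]>100)&(P[...,2]>78)&(P[...,2]<92); print("block",b.sum(),np.percentile(P[b][:,2],[20,50,80]))
g=(h[...,1]<50)&(h[...,2]<90)&(P[...,2]>90)&(P[...,2]<112)&(abs(P[...,0]-556)<60)&(abs(P[...,1]-76)<80); print("plate",g.sum(),np.percentile(P[g][:,2],[20,50,80]))
k=(P[...,2]>230)&(P[...,2]<315)&(np.hypot(P[...,0]-s["position"][0],P[...,1]-s["position"][1])<40)
for lo in range(230,310,15):
    Q=P[k&(P[...,2]>lo)&(P[...,2]<=lo+15)]; print(lo,len(Q),Q.mean(0).round(1) if len(Q) else "")
cv2.imwrite("pics/w6.png",p[:,:,::-1])
E
```

```text
time: 23.35
position: [558.9, -22.6, 392.7]
orientation: [[-0.011, 1.0, -0.001], [1.0, 0.011, 0.0], [0.0, -0.001, -1.0]]
contact_force: [0.4, 0.7, -1.1]
opening: 0.997
finger_force: 0.0
block 1633 [84.1653172 84.8860689 85.635903 ]
plate 4837 [97.19704793 97.9452718  98.61979749]
230 26 [561.  -14.9 237.6]
245 65 [560.7 -14.6 252.6]
260 96 [560.3 -14.5 268.6]
275 157 [560.7 -15.2 282.3]
290 718 [561.1 -22.5 298.6]
305 0
```

View pics/w6.png

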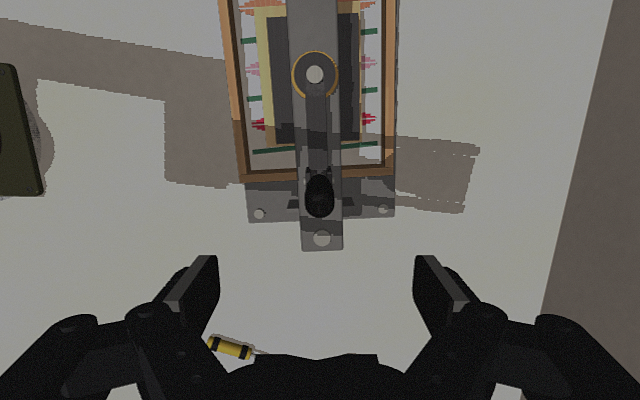

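The handle stands upright at (320,195) and the gripper is clear. The plate's top is 13.0 mm above the block, which is exactly the plate's thickness, so it is bearing on the block. Handing in.

```bash
python3 -c "from cell import job_done; print(job_done())"
```

```text
the job is handed in; nothing more can be done
None
```

I handed the job in at about 23 s of the 64 s: the handle is upright, and I stopped winding at 6.7 N on the handle against about 4.7 N running free (roughly 110 N on the block, inferred from that rise). The gripper has let go clear above, nothing on the bench was seen to move (not re-measured), and no verdict came back.

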